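# Load a lemon in the citrus press, shut its cover and hold the run lever at slow

## Task

Juice the lemon from the cutting board in the citrus press: slide the press's feed cover open, put the whole lemon into the feed well and slide the cover fully shut again. Only then push the run lever on the front down to its slow setting, half-way down its travel (arm level, in line with the middle ridge of the disc beside it), never to the bottom (that is the fast speed, for oranges), and hold it there steadily for two seconds or more: the program finishes while the gripper is still holding the lever at half travel. Leave the cup under the spout and everything else where it stands.

Things in the scene. Friction and masses are not known exactly. Their poses are not given: they have to be found in the camera images.
- lemon: the lemon, loose, on its side: 72 long (its own x axis) x 57 wide (y) x 58 high, about 110 g; origin under its middle, at the height of what it lies on. It lies on the cutting board (top 26 above the worktop) in one of three places; the other two hold the tomato and the garlic
- lemon_center (a point): the middle of the lemon, 29 above its underside; its x axis runs along the lemon's 72 mm length
- citrus_press: countertop citrus press, fixed: steel on a black base, 260 deep, 310 wide, about 225 high without the cover's handle. Origin on the worktop under it; x to its back (its front, with spout and lever, looks to -x, at the robot, within 0.4 rad), y to the robot's left. Left half: clear feed well on top, spout in front; right half: motor unit, flat deck 212 high, run lever in front
- feed_well (a point): middle of the feed well's floor, at [0, 75, 138] mm in the press's frame, same axes. Open-topped clear box, inside 95 in x, 118 in y, rim 74 above this point; black plates slope to its middle from both y sides. A lemon let go at the rim settles in the middle, clear of the cover. Cover rails run along y, 55 to 62 either side of the middle, tops 12 above the rim
- feed_cover (a joint): sliding feed cover, m: 0 fully shut over the well (at its stop), 0.125 fully open; slides along the press's -y (robot's right) over the motor unit's deck and stays where it is left; about 2 N moves it. Clear plate 108 x 130 x 5 with black edges and black handle. Starts nearly shut, 0 to 30 mm open
- cover_grip (a point): on the cover's handle, moves with it: upright black bar 12 thick (along the press's y, the slide direction), 60 long (x); its top is 34 above the plate's top; this point is in its middle, 10 below its top. Shut, it is at [0, 75, 242.5] mm in the press's frame. Can be gripped from above, fingers closing along the press's y
- run_lever (a joint): spring-return run lever, rad: 0 released (arm points forward and 0.26 up), 0.26 half travel = slow (arm level), 0.52 bottom stop = fast; springs back when let go. Pivot at [-70, -75, 160] mm in the press's frame, axis along its y. On the pad it takes about 2 N to start, 5.5 N at half travel, 9 N at the bottom
- lever_pad (a point): middle of the upper face of the lever's black pad, moves with the lever: pad 36 long x 50 wide x 12 thick, its middle 80 in front of the pivot; this face is about 186 above the worktop when released, 166 at half travel, 145 at the bottom. Nothing above it. On its left (+y) a steel disc carries three small black ridges: off, slow, fast
- cup: green and white espresso cup, 64 x 89 x 48, loose, standing on the drip tray under the spout; leave it (origin under its middle, handle included)
- tomato: tomato, 69 wide, 71 high, loose on the board; leave it (origin under its middle)
- garlic: garlic bulb, 53 wide, 52 high, loose on the board; leave it (origin under its middle)

How it is judged:
By the outcome, as a careful person would: the job done as asked, in the order asked, and still so for the second after the job is handed in, while the arm keeps its last pose, push and grip.
It also fails if it takes over 72 s, if anything falls off the work surface, if the arm or the gripper's body presses on something with over 40 N, if the wrist force passes 120 N, or if a joint passes its speed limit or range.

## Robot

A 6-joint arm with a two-finger parallel gripper is mounted at the origin on a cart in front of the work surface, level with it; the furniture and walls round the work are solid. World frame = base frame: x ahead of the robot, y to its left, z up, the work surface at z = 0. Lengths are in m, angles in rad, forces in N, time in s.
With the tool pointing down it reaches from about 0.225 to 0.875 m from the base axis. Payload 3.4 kg.
Tool frame: the origin (TCP) lies on the centre line of the jaws, within the pads' length; the fingertips stand 22 mm ahead of it and the grasp point (between the pads) lies 3 mm ahead of it; z points along the fingers, y is the line along which they close (so a half turn about z gives the same grasp; the last joint's range is limited). The gripper opens to 85 mm and grips with 20 to 120 N. Pads are 22 mm wide; open, the fingers measure 114 mm over their backs; the gripper's body (76 mm by 85 mm) begins 54 mm behind the grasp point. The pads swing forward as they close: fully open they stand 13 mm farther back than shut.
Start: joints at [-1.401, 0.276, 1.505, -0, 1.361, -0.121], TCP at [0.165, -0.551, 0.253] pointing down, gripper open.
Joint ranges: [-2.89, 2.89], [-0.75, 2.08], [0.22, 2.7], [-1.18, 4.32], [0.11, 2.71], [-2.7, 2.7]. Speed limits (rad/s): [2.57, 2.57, 3.14, 3.14, 3.14, 3.14].

## Interface

Orientations are given as a unit quaternion [w, x, y, z].
In Python, from rig import manip, viewer gives the robot as it stands (manip), with the cameras (viewer).
- The arm moves only by the shell command python3 steer.py FILE [OPENING] [FORCE], which reads ROWS from the file FILE. ROWS is a JSON list of rows, 1 to 5 of them, each an object with the fields sx, sy, sz (the shift in m), rz (a turn about the tool's z in rad); a field left out counts as zero; each row shifts and turns the commanded pose from where the row before left it, along the tool's axes as they then stand; what a row does not reach is not made up. A row lasts 1/12 s, in which the tool goes at most 0.0417 m and 0.125 rad, less where a joint would pass 70% of its speed; a pose out of reach is approached as far as the arm can. OPENING is the finger opening in m, set as the command begins (- or left out keeps the last). The fingers move at their own pace and stop on an object; FORCE is the grip in N (left out, the last holds). Time passes only in rows, so rows that do not move let the fingers close. It prints the time, the measured TCP pose, the force, the opening and the grip force at its end. Input that does not fit is refused with a message, and nothing moves.
- manip.get_state(): the state, without advancing time (a new reading comes with each control period).
- viewer.get_image(name): name is "side" or "top" or "wrist"; returns a dict with "img" (384x512x3 uint8, red, green, blue), "camera_matrix" (3x3 intrinsics, pixels), "T" (4x4, takes a point from camera to world coordinates); the wrist camera has in their place "hand_eye" (4x4, takes a point from camera to tool coordinates, whose origin is the TCP and whose axes are the flange's). Camera axes: x right, y down, z forward; pixel columns grow to the right and rows downward; lengths in m; the calibration is good to about 2 mm. A picture is of the moment at which its call begins: read the wrist's pose just before it. There is no depth.
- manip.sign_off(): hands the job in; it is judged then, once.
The state is a dict: "clock": time; "qpos": joint angles; "qd": joint speeds; "effort": joint torques, N m; "position": TCP position; "ee_rot": TCP orientation; "contact_force": force on the tool from outside, world axes, zero at the start; "moment": the same for the moment, N m; "width": finger opening in m; "gripper_force": force on a finger pad.
Only numpy, scipy, OpenCV 4.12 (cv2) and the standard library are available. Lean on these libraries where they do the work, as an engineer would, in place of code of your own. Each camera call takes 0.05 s, during which the arm holds its last target. There are 200 camera calls.

## Working session

There is one attempt and no reset: what is moved stays moved. The work goes in short steps, Python scripts to look and compute and a shell command to move; the robot and the scene stay as the last step left them, time stands still between calls to the robot, and variables do not carry over. Pictures are saved under pics/ and viewed, at most 10 in all, crops included, and the job is handed in when it is done.

```bash
ls; mkdir -p pics; python3 - <<'E'
from rig import manip, viewer
import cv2,numpy as np
s=manip.get_state();print({k:np.round(v,3).tolist() for k,v in s.items()})
for n in("side","top"):
    d=viewer.get_image(n);cv2.imwrite(f"pics/{n}0.png",d["img"][...,::-1]);print(n,d["camera_matrix"].tolist(),np.round(d["T"],4).tolist())
a=cv2.imread("pics/side0.png");b=cv2.imread("pics/top0.png")
E
```

```text
pics
rig.py
steer.py
{'clock': 0.0, 'qpos': [-1.401, 0.277, 1.506, 0.0, 1.361, -0.121], 'qd': [0.001, 0.0, -0.001, -0.001, -0.001, -0.0], 'effort': [0.001, -41.677, -24.581, -0.0, 0.011, -0.0], 'position': [0.165, -0.55, 0.252], 'ee_rot': [-0.001, 0.989, 0.145, -0.0], 'contact_force': [0.302, 0.02, 0.484], 'moment': [0.042, 0.031, -0.027], 'gripper_force': 0.0, 'width': 0.085}
side [[448.70780010029085, 0.0, 257.56645188972414], [0.0, 448.70780010029085, 195.07701931228593], [0.0, 0.0, 1.0]] [[-0.8743, -0.2662, 0.4059, 0.0406], [-0.4853, 0.4995, -0.7176, 0.8382], [-0.0118, -0.8244, -0.5659, 0.7862], [0.0, 0.0, 0.0, 1.0]]
top [[413.2590807592874, 0.0, 255.12392111288074], [0.0, 413.2590807592874, 196.74166471571544], [0.0, 0.0, 1.0]] [[-0.0018, -0.9892, 0.1465, 0.3478], [-1.0, 0.0008, -0.0066, 0.084], [0.0064, -0.1465, -0.9892, 1.1336], [0.0, 0.0, 0.0, 1.0]]
```

View pics/side0.png

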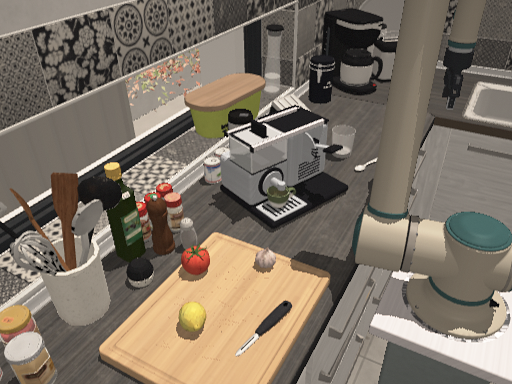

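View pics/top0.png

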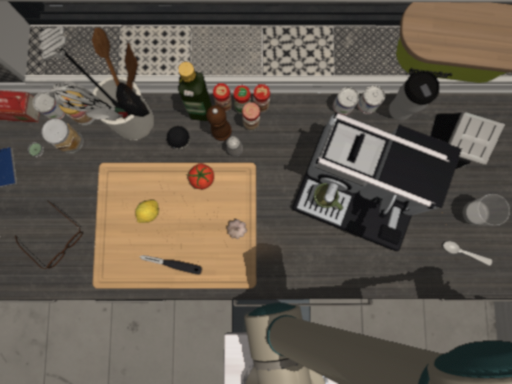

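The lemon is at about (147,211) in the top view and (193,318) in the side view. The press is at about (380,175) in the top view, with its front facing down and slightly left. Next I'll measure the lemon and zoom in on the press.

```bash
cat > h.py <<'E'
import cv2,numpy as np
from rig import manip, viewer
def ray(d,uv,T=None):
    T=d["T"] if T is None else T
    v=T[:3,:3]@np.linalg.solve(d["camera_matrix"],[uv[0],uv[1],1.]);return T[:3,3],v
def plane(d,uv,z,T=None):
    o,v=ray(d,uv,T);return o+v*(z-o[2])/v[2]
def tri(rays):
    A=0;b=0
    for o,v in rays:
        v=v/np.linalg.norm(v);P=np.eye(3)-np.outer(v,v);A=A+P;b=b+P@o
    return np.linalg.solve(A,b)
def proj(d,p,T=None):
    T=d["T"] if T is None else T
    c=T[:3,:3].T@(np.asarray(p)-T[:3,3]);q=d["camera_matrix"]@c;return q[:2]/q[2]
def tool():
    s=manip.get_state();w,x,y,z=s["ee_rot"]
    from scipy.spatial.transform import Rotation as R
    T=np.eye(4);T[:3,:3]=R.from_quat([x,y,z,w]).as_matrix();T[:3,3]=s["position"];return T
def todo(p,yvec=None):
    "tool-axis shift to point p (TCP), and turn to bring tool y onto +-yvec"
    T=tool();d=T[:3,:3].T@(np.asarray(p)-T[:3,3]);a=0
    if yvec is not None:
        v=T[:3,:3].T@np.array([yvec[0],yvec[1],0]);a=np.arctan2(-v[0],v[1]);a=(a+np.pi/2)%np.pi-np.pi/2
    print("shift",np.round(d,4),"turn",round(a,3))
E
python3 - <<'E'
from h import *
r=[]
for n in("side","top"):
    d=viewer.get_image(n);hsv=cv2.cvtColor(d["img"],cv2.COLOR_RGB2HSV)
    m=cv2.inRange(hsv,(22,120,90),(36,255,255));k,l,st,c=cv2.connectedComponentsWithStats(m)
    e=(193,318) if n=="side" else (147,211)
    i=min([i for i in range(1,k) if st[i,4]>80],key=lambda i:np.hypot(*(c[i]-e)));print(n,st[i],c[i])
    cn=max(cv2.findContours((l==i).astype(np.uint8),0,1)[0],key=len)
    (cx,cy),ax,an=cv2.fitEllipse(cn);print("ell",cx,cy,ax,an)
    r.append(ray(d,(cx,cy)));print(plane(d,(cx,cy),.055))
    if n=="top":
        a=np.radians(an+90);u=np.array([np.cos(a),np.sin(a)])*10
        q=plane(d,(cx+u[0],cy+u[1]),.055)-plane(d,(cx-u[0],cy-u[1]),.055);print("axis",np.degrees(np.arctan2(q[1],q[0])))
        cr=d["img"][105:255,285:475,::-1];cv2.imwrite("pics/t1.png",cv2.resize(cr,None,fx=4,fy=4,interpolation=2))
    else: cv2.imwrite("pics/s1.png",cv2.resize(d["img"][80:230,200:360,::-1],None,fx=4,fy=4,interpolation=2))
print("tri",tri(r))
E
```

```text
side [179 302  27  30 637] [191.90580848 316.24489796]
ell 191.9055938720703 316.244873046875 (26.18535614013672, 29.07253074645996) 9.251543045043945
[0.46995215 0.36256897 0.055     ]
top [136 200  22  22 400] [146.61  210.815]
ell 146.60043334960938 210.8268585205078 (19.39555549621582, 24.321372985839844) 50.202735900878906
[0.47041075 0.36130128 0.055     ]
axis 130.85570665896424
tri [0.47063877 0.36168453 0.05368232]
```

View pics/t1.png

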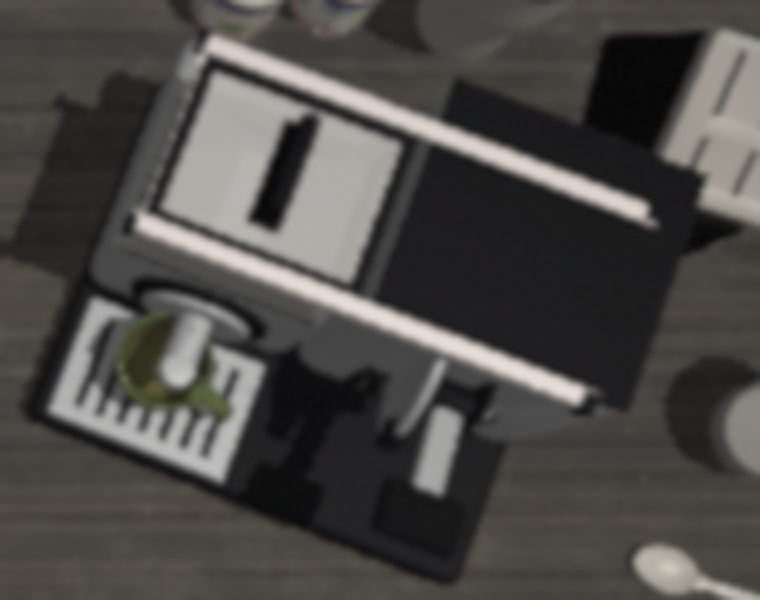

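View pics/s1.png

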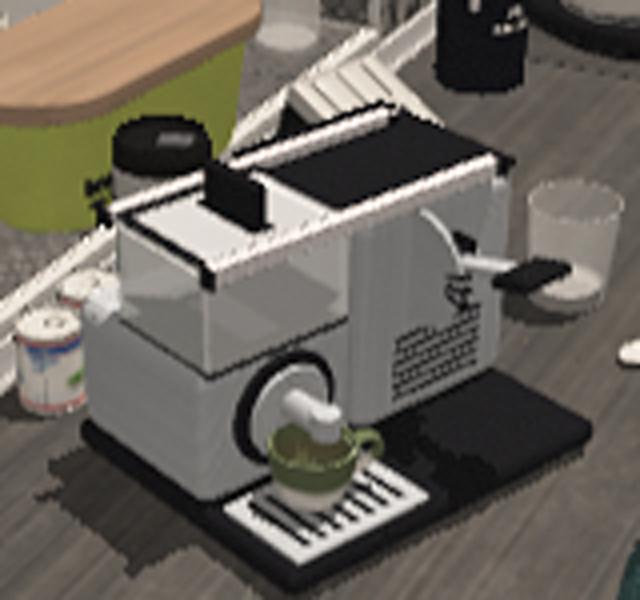

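The top crop shows the rails running (140,222)–(590,398) and (210,42)–(650,212). The handle is at about (283,172), the lever pad at about (420,517), and the base front corners at (30,415) and (450,583). In the side crop those corners are at (295,590) and (590,435), with the cup under the spout. I'll fit the press pose from these points.

```bash
python3 - <<'E'
from h import *
t=viewer.get_image("top");s=viewer.get_image("side")
ct=lambda x,y:(285+(x+.5)/4-.5,105+(y+.5)/4-.5)
cs=lambda x,y:(200+(x+.5)/4-.5,80+(y+.5)/4-.5)
P=lambda n,x,y,z:print(n,np.round(plane(t,ct(x,y),z),4)) or plane(t,ct(x,y),z)
a=P("railF L",140,222,.224);b=P("railF R",590,398,.224);c=P("railB L",210,42,.224);d=P("railB R",650,212,.224)
for p,q in((b,a),(d,c)):print("dir",np.degrees(np.arctan2(*(q-p)[[1,0]]))-90)
y=(a-b)/np.linalg.norm(a-b)+(c-d)/np.linalg.norm(c-d);y/=np.linalg.norm(y);x=np.array([y[1],-y[0],0]);
print("yaw",np.arctan2(x[1],x[0]),"gap",(c-a)@x)
# mid
mx=((a+c)/2)@x-0
print("x of centre along x",mx)
dr1=P("deckBR",700,180,.212);dr2=P("deckFR",628,410,.212);print("deck right y",dr1@y,dr2@y)
h1=P("handle",300,118,.2525);h2=P("handle",266,222,.2525);print("handle",(h1+h2)/2@np.c_[x,y] if 0 else [((h1+h2)/2)@x,((h1+h2)/2)@y])
pd=P("pad",420,517,.186);print("pad",pd@x,pd@y)
for n,u,v in(("baseFR",(450,583),(590,435)),("baseFL",(30,415),(295,590)),("railFL",(135,222),(205,275)),("hand",(300,118),(205,165)),("handF",(268,225),(265,190))):
    q=tri([ray(t,ct(*u)),ray(s,cs(*v))]);print(n,np.round(q,4),"xy",q@x,q@y)
E
```

```text
railF L [ 0.5659 -0.0678  0.224 ]
railF R [ 0.4655 -0.3159  0.224 ]
railB L [ 0.6717 -0.1106  0.224 ]
railB R [ 0.5716 -0.3569  0.224 ]
dir -22.021928688895414
dir -22.115393025559044
yaw -0.3851707934646094 gap 0.11412364895468853
x of centre along x 0.606950958569559
deckBR [ 0.5934 -0.3928  0.212 ]
deckFR [ 0.4602 -0.3422  0.212 ]
deck right y -0.141099112985576 -0.14423725033477955
handle [ 0.6178 -0.1529  0.2525]
handle [ 0.559  -0.132   0.2525]
handle [np.float64(0.5988479641334007), np.float64(0.08905900283856892)]
pad [ 0.4018 -0.2305  0.186 ]
pad 0.45893406345134125 -0.06265187770553027
baseFR [ 0.3677 -0.3059  0.0126] xy 0.45572233316965255 -0.14534340187469602
baseFL [ 0.4808 -0.0246  0.0145] xy 0.4547765497003222 0.15785784097663177
railFL [ 0.5686 -0.0655  0.2175] xy 0.551550203808695 0.1529242562254856
hand [ 0.6192 -0.1536  0.2492] xy 0.63157201052632 0.09025651211996522
handF [ 0.5589 -0.1323  0.2526] xy 0.5676676838438386 0.08735182951572516
```

```bash
python3 - <<'E'
from h import *
print(tool()[:3,:3].round(3).tolist())
todo([.165,-.551,.36]);todo([.590,-.1435,.36],[.3757,.9267])
E
echo '[{"sz":-0.036},{"sz":-0.036},{"sz":-0.035},{"sx":0.037,"sy":-0.019},{"sx":0.037,"sy":-0.019}]' > path.dat && python3 steer.py path.dat 0.06 30
echo '[{"sx":0.037,"sy":-0.019},{"sx":0.037,"sy":-0.019},{"sx":0.037,"sy":-0.019},{"sx":0.037,"sy":-0.019},{"sx":0.037,"sy":-0.019}]' > path.dat && python3 steer.py path.dat
echo '[{"sx":0.037,"sy":-0.019},{"sx":0.037,"sy":-0.019},{"sx":0.037,"sy":-0.019},{"sx":0.037,"sy":-0.019},{"sx":0.037,"sy":-0.019}]' > path.dat && python3 steer.py path.dat
echo '[{"rz":0.12},{"rz":0.12},{"rz":0.12},{"rz":0.12},{"rz":0.12}]' > path.dat && python3 steer.py path.dat
echo '[{"rz":0.076},{},{}]' > path.dat && python3 steer.py path.dat
python3 - <<'E'
from h import *
todo([.590,-.1435,.36],[.3757,.9267])
E
```

```text
clock: 0.72
position: [0.2247, -0.495, 0.3627]
ee_rot: [0.003, 0.99, 0.143, 0.0]
contact_force: [1.0, 0.2, -0.7]
width: 0.0599
gripper_force: 0.0
clock: 1.13
position: [0.3758, -0.3475, 0.3605]
ee_rot: [0.0, 0.989, 0.145, 0.0]
contact_force: [1.2, -0.5, -0.4]
width: 0.0601
gripper_force: 0.0
clock: 1.55
position: [0.526, -0.2033, 0.3604]
ee_rot: [0.0, 0.989, 0.145, 0.0]
contact_force: [0.5, -0.2, 0.4]
width: 0.0602
gripper_force: 0.0
clock: 1.97
position: [0.525, -0.2048, 0.3601]
ee_rot: [0.0, 0.988, -0.157, -0.0]
contact_force: [-0.4, 0.9, -0.2]
width: 0.0599
gripper_force: 0.0
clock: 2.22
position: [0.5248, -0.2051, 0.3602]
ee_rot: [0.0, 0.982, -0.19, -0.0]
contact_force: [-0.4, -0.8, -0.4]
width: 0.0599
gripper_force: 0.0
shift [ 0.0374 -0.0815  0.0002] turn 0.002
```

```bash
echo '[{"sx":0.019,"sy":-0.041},{"sx":0.018,"sy":-0.04},{},{}]' > path.dat && python3 steer.py path.dat
python3 - <<'E'
from h import *
T=tool();d=viewer.get_image("wrist");cv2.imwrite("pics/w1.png",d["img"][...,::-1]);np.save("w1.npy",T@d["hand_eye"]);print(d["camera_matrix"],d["hand_eye"].round(3),T[:3,3])
E
```

```text
clock: 2.55
position: [0.5864, -0.1466, 0.3596]
ee_rot: [-0.0, 0.982, -0.189, -0.0]
contact_force: [-1.1, -0.8, 0.3]
width: 0.0601
gripper_force: 0.0
[[293.48856641   0.         253.68377498]
 [  0.         293.48856641 190.68631801]
 [  0.           0.           1.        ]] [[-0.    -0.963 -0.269  0.067]
 [ 1.    -0.    -0.001  0.   ]
 [ 0.001 -0.269  0.963 -0.12 ]
 [ 0.     0.     0.     1.   ]] [ 0.58641659 -0.14656189  0.35959592]
```

View pics/w1.png

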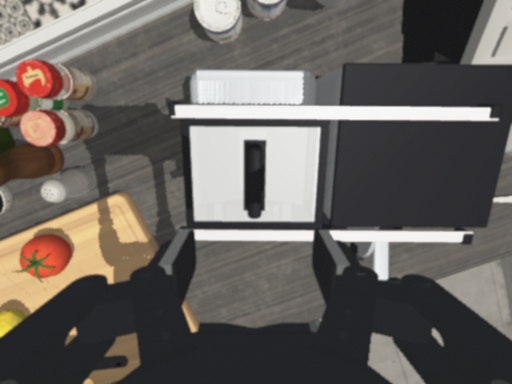

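The wrist view shows the handle's top bar at columns 244–266 and rows 140–217. The rails are at rows about 112 and 236, and the cover plate spans columns 183–329.

```bash
python3 - <<'E'
from h import *
d=viewer.get_image("wrist");T=np.load("w1.npy")
y=np.array([.3757,.9267,0]);x=np.array([.9267,-.3757,0])
def P(n,u,v,z):
    q=plane(d,(u,v),z,T);print(n,q.round(4),"xy",(q@x).round(4),(q@y).round(4))
for u,v in((244,140),(266,140),(244,217),(266,217)):P("h",u,v,.2525)
P("rB L",173,111,.224);P("rB R",497,113,.224);P("rF L",194,235,.224);P("rF R",468,238,.224)
for u,v in((183,120),(329,120),(183,228),(329,228)):P("plate",u,v,.2185)
P("deckR",512,66,.212);P("deckR",490,228,.212)
P("deckL",342,66,.212);P("deckL",328,228,.212)
E
```

```text
h [ 0.6302 -0.1563  0.2525] xy 0.6427 0.0919
h [ 0.6239 -0.1719  0.2525] xy 0.6428 0.0751
h [ 0.572  -0.1324  0.2525] xy 0.5799 0.0922
h [ 0.5653 -0.1492  0.2525] xy 0.5799 0.0741
rB L [ 0.6723 -0.1081  0.224 ] xy 0.6637 0.1524
rB R [ 0.5695 -0.3605  0.224 ] xy 0.6632 -0.1201
rF L [ 0.5632 -0.0767  0.224 ] xy 0.5507 0.1405
rF R [ 0.464  -0.3163  0.224 ] xy 0.5488 -0.1188
plate [ 0.6628 -0.1115  0.2185] xy 0.6561 0.1457
plate [ 0.6159 -0.2287  0.2185] xy 0.6567 0.0194
plate [ 0.5718 -0.068   0.2185] xy 0.5555 0.1518
plate [ 0.5199 -0.1978  0.2185] xy 0.5561 0.012
deckR [ 0.5999 -0.3874  0.212 ] xy 0.7015 -0.1336
deckR [ 0.458  -0.3451  0.212 ] xy 0.5541 -0.1477
deckL [ 0.6534 -0.254   0.212 ] xy 0.7009 0.0101
deckL [ 0.517  -0.1975  0.212 ] xy 0.5534 0.0112
```

```bash
python3 - <<'E'
from h import *
todo([.5943,-.1482,.249],[.3757,.9267])
E
```

```text
shift [ 0.0087 -0.0034  0.1111] turn 0.001
```

```bash
echo '[{"sx":0.0087,"sy":-0.0034,"sz":0.02},{"sz":0.03},{"sz":0.03},{"sz":0.02},{"sz":0.011}]' > path.dat && python3 steer.py path.dat
echo '[{},{},{},{},{}]' > path.dat && python3 steer.py path.dat 0 25
echo '[{},{},{}]' > path.dat && python3 steer.py path.dat
```

```text
clock: 3.07
position: [0.5924, -0.1487, 0.2465]
ee_rot: [-0.0, 0.981, -0.192, -0.002]
contact_force: [-0.2, 0.7, -0.3]
width: 0.0599
gripper_force: 0.0
clock: 3.48
position: [0.5956, -0.1488, 0.2515]
ee_rot: [0.001, 0.981, -0.192, 0.002]
contact_force: [-1.5, -2.5, 4.1]
width: 0.0112
gripper_force: 29.6
clock: 3.73
position: [0.5956, -0.1488, 0.2515]
ee_rot: [0.001, 0.981, -0.192, 0.002]
contact_force: [-0.6, -0.9, 6.7]
width: 0.0114
gripper_force: 29.9
```

```bash
echo '[{"sy":0.01,"sz":-0.001},{"sy":0.025},{"sy":0.03},{"sy":0.03},{"sy":0.02}]' > path.dat && python3 steer.py path.dat
echo '[{"sy":0.005},{"sy":0.002},{},{},{}]' > path.dat && python3 steer.py path.dat
python3 - <<'E'
from h import *
p=tool()[:3,3];print(p@[.3757,.9267,0],p@[.9267,-.3757,0])
E
```

```text
clock: 4.15
position: [0.5515, -0.2565, 0.2515]
ee_rot: [0.0, 0.981, -0.192, 0.001]
contact_force: [1.4, 2.7, 2.8]
width: 0.0112
gripper_force: 29.6
clock: 4.57
position: [0.5495, -0.2615, 0.2515]
ee_rot: [0.001, 0.982, -0.191, 0.001]
contact_force: [-0.6, -2.4, 4.8]
width: 0.0116
gripper_force: 29.8
-0.03589495115369519 0.6074263637646599
```

```bash
echo '[{"sy":0.003},{},{}]' > path.dat && python3 steer.py path.dat
echo '[{},{},{},{},{"sz":-0.02}]' > path.dat && python3 steer.py path.dat 0.06
echo '[{"sz":-0.04},{"sz":-0.04},{"sz":-0.01},{}]' > path.dat && python3 steer.py path.dat
python3 - <<'E'
from h import *
p=tool()[:3,3];print(p@[.3757,.9267,0])
a=np.radians(130.86)
todo([.4706,.3615,.37],[-np.sin(a),np.cos(a)])
d=viewer.get_image("top");cv2.imwrite("pics/t2.png",d["img"][...,::-1])
E
```

```text
clock: 4.82
position: [0.5486, -0.2636, 0.2515]
ee_rot: [0.0, 0.982, -0.191, 0.001]
contact_force: [1.0, -0.2, 5.9]
width: 0.0112
gripper_force: 29.9
clock: 5.23
position: [0.5458, -0.2624, 0.2661]
ee_rot: [-0.002, 0.982, -0.191, -0.004]
contact_force: [0.1, -0.7, -0.8]
width: 0.06
gripper_force: 0.0
clock: 5.57
position: [0.5491, -0.2646, 0.3645]
ee_rot: [0.002, 0.982, -0.191, 0.004]
contact_force: [0.9, 0.1, -0.2]
width: 0.06
gripper_force: 0.0
-0.03889468706909324
shift [-0.3078 -0.5507 -0.0088] turn 0.473
```

```bash
echo '[{"sx":-0.0193,"sy":-0.0344},{"sx":-0.0193,"sy":-0.0344},{"sx":-0.0193,"sy":-0.0344},{"sx":-0.0193,"sy":-0.0344},{"sx":-0.0193,"sy":-0.0344}]' > path.dat && python3 steer.py path.dat 0.085
echo '[{"sx":-0.0193,"sy":-0.0344},{"sx":-0.0193,"sy":-0.0344},{"sx":-0.0193,"sy":-0.0344},{"sx":-0.0193,"sy":-0.0344},{"sx":-0.0193,"sy":-0.0344}]' > path.dat && python3 steer.py path.dat
echo '[{"sx":-0.0193,"sy":-0.0344},{"sx":-0.0193,"sy":-0.0344},{"sx":-0.0193,"sy":-0.0344},{"sx":-0.0193,"sy":-0.0344},{"sx":-0.0193,"sy":-0.0344}]' > path.dat && python3 steer.py path.dat
echo '[{"sx":-0.0193,"sy":-0.0344},{"rz":0.12},{"rz":0.12},{"rz":0.12},{"rz":0.113}]' > path.dat && python3 steer.py path.dat
echo '[{"sz":0.04},{"sz":0.04},{"sz":0.04},{},{}]' > path.dat && python3 steer.py path.dat
python3 - <<'E'
from h import *
T0=tool();d=viewer.get_image("wrist");T=T0@d["hand_eye"];cv2.imwrite("pics/w2.png",d["img"][...,::-1])
hsv=cv2.cvtColor(d["img"],cv2.COLOR_RGB2HSV);m=cv2.inRange(hsv,(22,120,60),(36,255,255))
cn=max(cv2.findContours(m,0,1)[0],key=cv2.contourArea);e=cv2.fitEllipse(cn);print(e,cv2.boundingRect(cn))
q=plane(d,e[0],.055,T);print(q)
a=np.radians(e[2]+90);u=np.array([np.cos(a),np.sin(a)])*30
v=plane(d,np.array(e[0])+u,.055,T)-plane(d,np.array(e[0])-u,.055,T);print("axis",np.degrees(np.arctan2(v[1],v[0])))
todo([q[0],q[1],.055],[-v[1],v[0]])
E
```

```text
clock: 6.03
position: [0.5214, -0.0664, 0.3575]
ee_rot: [-0.0, 0.981, -0.192, -0.002]
contact_force: [0.8, 0.1, 0.3]
width: 0.0851
gripper_force: 0.0
clock: 6.45
position: [0.4964, 0.1291, 0.3577]
ee_rot: [0.001, 0.981, -0.191, -0.002]
contact_force: [0.3, -0.1, 0.7]
width: 0.0847
gripper_force: 0.0
clock: 6.87
position: [0.4718, 0.3245, 0.3575]
ee_rot: [0.002, 0.982, -0.191, -0.002]
contact_force: [0.3, -1.0, -1.1]
width: 0.085
gripper_force: 0.0
clock: 7.28
position: [0.4957, 0.2995, 0.353]
ee_rot: [-0.021, 0.931, -0.364, -0.024]
contact_force: [-0.1, -0.5, 0.4]
width: 0.085
gripper_force: 0.0
clock: 7.7
position: [0.4913, 0.3048, 0.233]
ee_rot: [-0.02, 0.93, -0.365, -0.025]
contact_force: [0.4, 0.1, 1.5]
width: 0.0847
gripper_force: 0.0
((231.72186279296875, 213.15589904785156), (50.529747009277344, 60.048519134521484), 0.20806966722011566) (206, 182, 53, 64)
[0.47072732 0.36042023 0.055     ]
axis 135.52445928314
shift [-0.0432 -0.0201  0.1844] turn 0.03
```

View pics/w2.png

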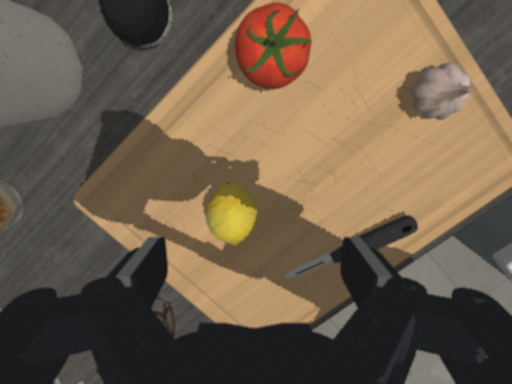

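View pics/t2.png

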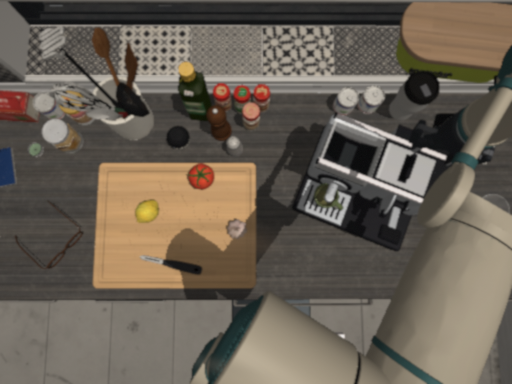

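The wrist view shows the lemon at (232,213), with its long axis upright between the fingers, and the top view shows the cover fully open. The tool has picked up a slight tilt, so I'll check the joints.

```bash
python3 - <<'E'
from h import *
s=manip.get_state();print(s["qpos"],s["qd"],s["position"],s["ee_rot"]);print(tool()[:3,:3].round(3))
E
```

```text
[0.39737623 0.2909879  1.52847993 0.06498294 1.32430124 2.69942503] [ 0.00211537 -0.03324196 -0.07488527  0.00139207 -0.00313043  0.00016663] [0.4934868  0.30577436 0.2360265 ] [-0.02201194  0.93056024 -0.36478008 -0.02255225]
[[ 0.733 -0.68  -0.026]
 [-0.678 -0.733  0.057]
 [-0.058 -0.025 -0.998]]
```

Joint 6 is at its limit, so I'll use the half-turn-equivalent grasp and turn back by π.

```bash
for i in 1 ; do echo '[{"rz":-0.125},{"rz":-0.125},{"rz":-0.125},{"rz":-0.125},{"rz":-0.125}]' > path.dat && python3 steer.py path.dat; done
echo '[{"rz":-0.125},{"rz":-0.125},{"rz":-0.125},{"rz":-0.125},{"rz":-0.125}]' > path.dat && python3 steer.py path.dat
python3 - <<'E'
from h import *
print(manip.get_state()["qpos"].round(3));print(tool()[:3,:3].round(3))
E
```

```text
clock: 8.17
position: [0.4956, 0.3068, 0.2401]
ee_rot: [-0.03, 0.998, -0.058, -0.011]
contact_force: [0.6, 0.2, -0.4]
width: 0.0847
gripper_force: 0.0
clock: 8.58
position: [0.4956, 0.3068, 0.2402]
ee_rot: [-0.032, 0.967, 0.252, -0.001]
contact_force: [0.4, -0.1, -0.1]
width: 0.0852
gripper_force: 0.0
[0.398 0.288 1.523 0.065 1.325 1.443]
[[ 0.873  0.487 -0.018]
 [ 0.487 -0.871  0.061]
 [ 0.014 -0.062 -0.998]]
```

```bash
echo '[{"rz":-0.125},{"rz":-0.125},{"rz":-0.125},{"rz":-0.125},{"rz":-0.125}]' > path.dat && python3 steer.py path.dat
echo '[{"rz":-0.125},{"rz":-0.125},{"rz":-0.125},{"rz":-0.125},{"rz":-0.125}]' > path.dat && python3 steer.py path.dat
echo '[{"rz":-0.125},{"rz":-0.125},{"rz":-0.125},{"rz":-0.125},{"rz":-0.1}]' > path.dat && python3 steer.py path.dat
python3 - <<'E'
from h import *
a=np.radians(133);print(manip.get_state()["qpos"].round(3))
T=tool();print(T[:3,2])
todo([.4707,.3610,.059],[-np.sin(a),np.cos(a)])
todo([.4707,.3610,.13])
E
```

```text
clock: 9.0
position: [0.4955, 0.3068, 0.2402]
ee_rot: [-0.03, 0.843, 0.537, 0.009]
contact_force: [0.3, -0.2, -0.3]
width: 0.0851
gripper_force: 0.0
clock: 9.42
position: [0.4956, 0.3068, 0.2402]
ee_rot: [-0.026, 0.637, 0.77, 0.018]
contact_force: [0.1, -0.5, 0.7]
width: 0.0852
gripper_force: 0.0
clock: 9.83
position: [0.4956, 0.3068, 0.2402]
ee_rot: [-0.02, 0.381, 0.924, 0.025]
contact_force: [0.7, -0.3, -0.1]
width: 0.0851
gripper_force: 0.0
[ 0.398  0.288  1.523  0.065  1.325 -0.406]
[-0.01787645  0.06075446 -0.99799265]
shift [0.0457 0.0153 0.1846] turn 0.039
shift [0.0496 0.0175 0.1137] turn 0
```

```bash
echo '[{"sx":0.025,"sy":0.009,"sz":0.02,"rz":0.039},{"sx":0.0246,"sy":0.0085,"sz":0.02},{"sz":0.037},{"sz":0.037},{}]' > path.dat && python3 steer.py path.dat
python3 - <<'E'
from h import *
a=np.radians(133)
todo([.4707,.3610,.053],[-np.sin(a),np.cos(a)])
E
```

```text
clock: 10.25
position: [0.4668, 0.3599, 0.1226]
ee_rot: [-0.025, 0.401, 0.915, 0.019]
contact_force: [-1.6, -1.9, 0.2]
width: 0.0849
gripper_force: 0.0
shift [-0.0061  0.0026  0.0694] turn -0.006
```

```bash
echo '[{"sx":-0.0055,"sy":0.0026,"sz":0.017},{"sz":0.025},{"sz":0.02},{"sz":0.0075},{}]' > path.dat && python3 steer.py path.dat
echo '[{},{},{},{},{}]' > path.dat && python3 steer.py path.dat 0.03 25
echo '[{},{},{"sz":-0.01},{"sz":-0.03},{"sz":-0.04}]' > path.dat && python3 steer.py path.dat
echo '[{"sz":-0.04},{"sz":-0.04},{"sz":-0.04},{"sz":-0.04},{"sz":-0.04}]' > path.dat && python3 steer.py path.dat
python3 - <<'E'
from h import *
print(manip.get_state()["qpos"].round(3))
cy=.011
for cy in(.011,):
  W=lambda x,y:np.array([.9267,-.3757])*(.6065+x)+np.array([.3757,.9267])*(cy+y)
  print(W(0,.075));todo([*W(0,.075),.345],[.3757,.9267])
d=viewer.get_image("wrist");cv2.imwrite("pics/w3.png",d["img"][...,::-1])
E
```

```text
clock: 10.67
position: [0.4743, 0.3624, 0.0574]
ee_rot: [-0.023, 0.402, 0.915, 0.022]
contact_force: [-0.1, 0.3, -0.4]
width: 0.0851
gripper_force: 0.0
clock: 11.08
position: [0.4745, 0.3626, 0.0588]
ee_rot: [-0.022, 0.402, 0.915, 0.023]
contact_force: [-1.0, -1.7, 5.6]
width: 0.0542
gripper_force: 25.6
clock: 11.5
position: [0.4732, 0.3562, 0.1352]
ee_rot: [-0.025, 0.402, 0.915, 0.019]
contact_force: [1.0, 0.0, -1.6]
width: 0.0546
gripper_force: 27.1
clock: 11.92
position: [0.4793, 0.3452, 0.3394]
ee_rot: [-0.022, 0.402, 0.915, 0.022]
contact_force: [1.0, 0.2, -1.3]
width: 0.0538
gripper_force: 27.2
[ 0.47   0.258  1.322  0.063  1.555 -0.274]
[ 0.59435375 -0.14816585]
shift [-0.4399 -0.2485 -0.0372] turn -0.442
```

View pics/w3.png

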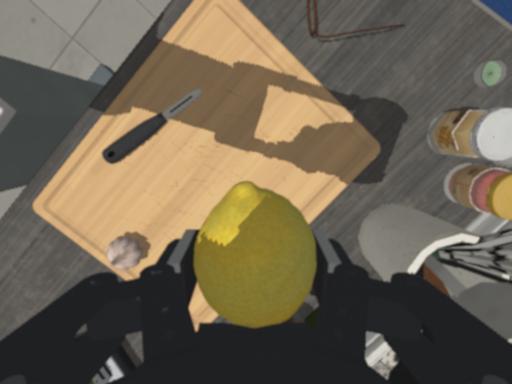

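The lemon is held between the pads at about (255,255) in the wrist view. Carrying it to the well now.

```bash
echo '[{"sx":-0.0338,"sy":-0.0191,"sz":-0.003},{"sx":-0.0338,"sy":-0.0191,"sz":-0.003},{"sx":-0.0338,"sy":-0.0191,"sz":-0.003},{"sx":-0.0338,"sy":-0.0191,"sz":-0.003},{"sx":-0.0338,"sy":-0.0191,"sz":-0.003}]' > path.dat && python3 steer.py path.dat
echo '[{"sx":-0.0338,"sy":-0.0191,"sz":-0.003},{"sx":-0.0338,"sy":-0.0191,"sz":-0.003},{"sx":-0.0338,"sy":-0.0191,"sz":-0.003},{"sx":-0.0338,"sy":-0.0191,"sz":-0.003},{"sx":-0.0338,"sy":-0.0191,"sz":-0.003}]' > path.dat && python3 steer.py path.dat
echo '[{"sx":-0.0338,"sy":-0.0191,"sz":-0.003},{"sx":-0.0338,"sy":-0.0191,"sz":-0.003},{"sx":-0.0338,"sy":-0.0191,"sz":-0.003},{"rz":-0.12},{"rz":-0.12}]' > path.dat && python3 steer.py path.dat
echo '[{"rz":-0.12},{"rz":-0.082},{},{}]' > path.dat && python3 steer.py path.dat
python3 - <<'E'
from h import *
todo([.5944,-.1482,.30],[.3757,.9267])
print(tool()[:3,:3].round(3).tolist())
E
```

```text
clock: 12.38
position: [0.5239, 0.1545, 0.3399]
ee_rot: [-0.022, 0.402, 0.915, 0.022]
contact_force: [1.2, -0.0, -1.8]
width: 0.0542
gripper_force: 27.2
clock: 12.8
position: [0.5681, -0.0353, 0.3428]
ee_rot: [-0.022, 0.402, 0.915, 0.022]
contact_force: [0.7, 0.2, -1.9]
width: 0.0544
gripper_force: 27.2
clock: 13.22
position: [0.595, -0.15, 0.3435]
ee_rot: [-0.02, 0.289, 0.957, 0.024]
contact_force: [1.2, 0.8, -1.1]
width: 0.054
gripper_force: 27.2
clock: 13.55
position: [0.5947, -0.1472, 0.3441]
ee_rot: [-0.017, 0.193, 0.981, 0.026]
contact_force: [-0.3, -0.5, -1.1]
width: 0.0542
gripper_force: 27.2
shift [-0.002  -0.003   0.0439] turn -0.002
[[-0.925, 0.379, -0.023], [0.377, 0.924, 0.058], [0.043, 0.045, -0.998]]
```

```bash
echo '[{"sx":-0.002,"sy":-0.003,"sz":0.03},{"sz":0.03},{"sz":0.03},{"sz":0.015},{}]' > path.dat && python3 steer.py path.dat
python3 - <<'E'
from h import *
todo([.5944,-.1482,.225],[.3757,.9267])
d=viewer.get_image("side");cv2.imwrite("pics/s2.png",cv2.resize(d["img"][80:230,200:360,::-1],None,fx=4,fy=4,interpolation=2))
E
```

```text
clock: 13.97
position: [0.5906, -0.1434, 0.2345]
ee_rot: [-0.022, 0.192, 0.981, 0.027]
contact_force: [0.7, -0.1, -1.9]
width: 0.054
gripper_force: 27.2
shift [-0.0058 -0.0034  0.0091] turn -0.001
```

View pics/s2.png

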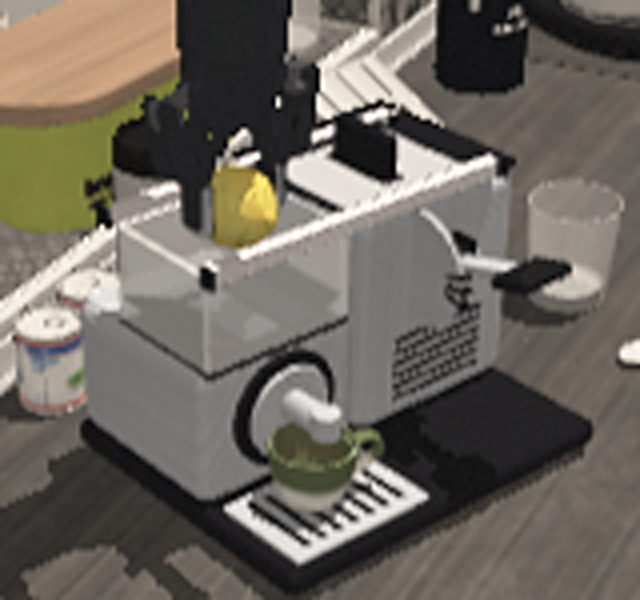

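The side view shows the lemon at (245,205), entering the well and centred, with the cover open. Lower it and let go.

```bash
echo '[{"sx":-0.0055,"sy":-0.0034,"sz":0.008},{},{},{}]' > path.dat && python3 steer.py path.dat
echo '[{},{},{},{},{}]' > path.dat && python3 steer.py path.dat 0.07
echo '[{"sz":-0.03},{"sz":-0.03},{"sz":-0.04},{"sz":-0.04},{}]' > path.dat && python3 steer.py path.dat
python3 - <<'E'
from h import *
print(manip.get_state()["qpos"].round(3))
d=viewer.get_image("side");cv2.imwrite("pics/s3.png",cv2.resize(d["img"][80:230,200:360,::-1],None,fx=4,fy=4,interpolation=2))
# cover handle at TCP recorded gripped (.5486,-.2636,.2515)
todo([.5486,-.2636,.32],[.3757,.9267]);todo([.5486,-.2636,.2525],[.3757,.9267])
E
```

```text
clock: 14.35
position: [0.5974, -0.1497, 0.2311]
ee_rot: [-0.016, 0.192, 0.981, 0.026]
contact_force: [-0.1, 0.4, -1.6]
width: 0.0538
gripper_force: 27.2
clock: 14.77
position: [0.5968, -0.1494, 0.2303]
ee_rot: [-0.017, 0.192, 0.981, 0.026]
contact_force: [-0.1, -0.8, -0.2]
width: 0.07
gripper_force: 0.0
clock: 15.18
position: [0.6027, -0.1587, 0.3788]
ee_rot: [-0.01, 0.192, 0.981, 0.025]
contact_force: [-0.3, -0.3, 1.0]
width: 0.0702
gripper_force: 0.0
[-0.394  0.327  1.131  0.045  1.713 -1.573]
shift [ 0.0079 -0.12    0.0501] turn 0.0
shift [ 0.0057 -0.123   0.1175] turn 0.0
```

View pics/s3.png

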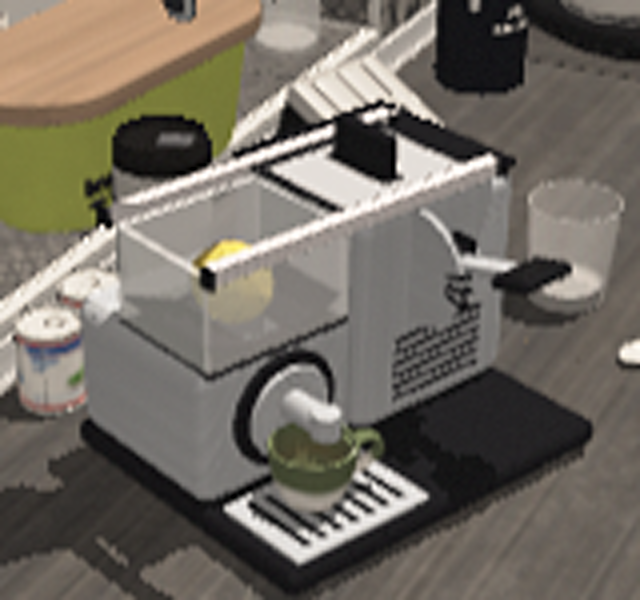

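The lemon lies in the well, seen through the clear wall at (235,280), below the rim. Next I'll shut the cover.

```bash
echo '[{"sx":0.003,"sy":-0.04},{"sx":0.003,"sy":-0.04},{"sx":0.0018,"sy":-0.04},{"sz":0.025},{"sz":0.025}]' > path.dat && python3 steer.py path.dat 0.06 25
echo '[{},{},{}]' > path.dat && python3 steer.py path.dat
python3 - <<'E'
from h import *
todo([.5486,-.2636,.2525],[.3757,.9267])
E
```

```text
clock: 15.65
position: [0.5456, -0.2652, 0.3142]
ee_rot: [-0.017, 0.194, 0.981, 0.026]
contact_force: [-0.3, 0.0, -0.3]
width: 0.0602
gripper_force: 0.0
clock: 15.9
position: [0.5469, -0.2626, 0.3154]
ee_rot: [-0.017, 0.191, 0.981, 0.026]
contact_force: [-0.1, -0.1, 0.4]
width: 0.0601
gripper_force: 0.0
shift [-0.0047 -0.0032  0.0627] turn 0.001
```

```bash
echo '[{"sx":-0.0047,"sy":-0.0032,"sz":0.02},{"sz":0.025},{"sz":0.0175},{},{}]' > path.dat && python3 steer.py path.dat
echo '[{},{},{},{},{}]' > path.dat && python3 steer.py path.dat 0 25
echo '[{},{},{}]' > path.dat && python3 steer.py path.dat
python3 - <<'E'
from h import *
W=np.array([.5956,-.1488,.2525]);todo(W,[.3757,.9267]);print(tool()[:3,3]@[.3757,.9267,0])
E
```

```text
clock: 16.32
position: [0.5488, -0.2635, 0.2529]
ee_rot: [-0.017, 0.191, 0.981, 0.026]
contact_force: [1.1, 0.7, 0.4]
width: 0.06
gripper_force: 0.0
clock: 16.73
position: [0.5486, -0.2641, 0.2534]
ee_rot: [-0.016, 0.192, 0.981, 0.026]
contact_force: [0.9, 1.6, 4.0]
width: 0.012
gripper_force: 25.6
clock: 16.98
position: [0.5486, -0.2641, 0.2534]
ee_rot: [-0.016, 0.192, 0.981, 0.026]
contact_force: [-0.4, 1.1, 5.1]
width: 0.012
gripper_force: 25.9
shift [-0.0003  0.1243  0.0064] turn 0.0
-0.03862293418276755
```

```bash
echo '[{"sy":0.015,"sz":0.0005},{"sy":0.03,"sz":0.0014},{"sy":0.03,"sz":0.0014},{"sy":0.03,"sz":0.0014},{"sy":0.012,"sz":0.0005}]' > path.dat && python3 steer.py path.dat
echo '[{"sy":0.005},{"sy":0.002},{"sy":0.002},{},{}]' > path.dat && python3 steer.py path.dat
python3 - <<'E'
from h import *
print(tool()[:3,3]@[.3757,.9267,0])
E
```

```text
clock: 17.4
position: [0.5938, -0.1536, 0.2534]
ee_rot: [-0.016, 0.191, 0.981, 0.026]
contact_force: [1.4, -2.7, 5.7]
width: 0.012
gripper_force: 27.8
clock: 17.82
position: [0.5957, -0.1489, 0.2534]
ee_rot: [-0.016, 0.192, 0.981, 0.025]
contact_force: [0.2, -2.2, 5.6]
width: 0.0115
gripper_force: 26.8
0.08580351560362906
```

```bash
echo '[{"sy":0.002},{"sy":0.002},{},{},{}]' > path.dat && python3 steer.py path.dat
echo '[{"sy":0.002},{"sy":0.002},{},{},{}]' > path.dat && python3 steer.py path.dat
python3 - <<'E'
from h import *
print(tool()[:3,3]@[.3757,.9267,0])
E
```

```text
clock: 18.23
position: [0.5958, -0.1488, 0.2534]
ee_rot: [-0.017, 0.193, 0.981, 0.021]
contact_force: [-3.2, -9.7, 5.4]
width: 0.0118
gripper_force: 24.9
clock: 18.65
position: [0.5959, -0.1485, 0.2534]
ee_rot: [-0.018, 0.193, 0.981, 0.018]
contact_force: [-5.4, -17.1, 4.6]
width: 0.0116
gripper_force: 24.8
0.08623267348890944
```

```bash
echo '[{"sy":-0.003},{},{},{},{}]' > path.dat && python3 steer.py path.dat 0.05
echo '[{"sz":-0.02},{"sz":-0.03},{"sz":-0.04},{},{}]' > path.dat && python3 steer.py path.dat
python3 - <<'E'
from h import *
T0=tool();d=viewer.get_image("wrist");T=T0@d["hand_eye"]
y=np.array([.3757,.9267,0]);x=np.array([.9267,-.3757,0])
g=cv2.cvtColor(d["img"],cv2.COLOR_RGB2GRAY)
c=proj(d,.6065*x+.086*y+[0,0,.2525],T);print("handle expected px",c)
cv2.imwrite("pics/w4.png",d["img"][...,::-1])
r=int(c[1]);row=g[r];print(r,[int(v) for v in row[150:360:2]])
print(manip.get_state()["qpos"].round(3))
todo([.4010,-.2311,.335],[.3757,.9267])
E
```

```text
clock: 19.07
position: [0.5972, -0.1418, 0.2523]
ee_rot: [-0.018, 0.192, 0.981, 0.027]
contact_force: [-0.1, 0.3, 0.4]
width: 0.0497
gripper_force: 0.0
clock: 19.48
position: [0.6007, -0.1474, 0.3454]
ee_rot: [-0.015, 0.191, 0.981, 0.026]
contact_force: [0.0, 0.4, -0.1]
width: 0.05
gripper_force: 0.0
handle expected px [244.43068136 199.96997168]
199 [55, 55, 54, 47, 60, 102, 101, 97, 96, 91, 60, 52, 51, 51, 129, 216, 216, 217, 215, 214, 220, 221, 221, 221, 221, 221, 220, 221, 221, 221, 221, 221, 221, 221, 221, 220, 223, 229, 231, 232, 233, 200, 71, 28, 29, 30, 29, 29, 28, 30, 27, 25, 66, 210, 231, 230, 229, 223, 218, 218, 218, 218, 218, 217, 218, 217, 217, 217, 217, 217, 217, 216, 216, 217, 219, 221, 220, 219, 220, 151, 41, 30, 30, 33, 52, 56, 58, 60, 61, 59, 58, 57, 58, 61, 60, 58, 57, 54, 54, 56, 58, 57, 56, 55, 57]
[-0.379  0.329  1.211  0.045  1.643 -1.562]
shift [ 0.1524 -0.1529  0.0079] turn 0.001
```

The handle sits at column 244, as expected, so the cover is shut at its stop. Now the lever.

```bash
echo '[{"sx":0.0254,"sy":-0.0255},{"sx":0.0254,"sy":-0.0255},{"sx":0.0254,"sy":-0.0255},{"sx":0.0254,"sy":-0.0255},{"sx":0.0254,"sy":-0.0255}]' > path.dat && python3 steer.py path.dat 0 25
echo '[{"sx":0.0254,"sy":-0.0255},{"sz":0.03},{"sz":0.03},{},{}]' > path.dat && python3 steer.py path.dat
python3 - <<'E'
from h import *
T0=tool();d=viewer.get_image("wrist");T=T0@d["hand_eye"];I=d["img"];cv2.imwrite("pics/w5.png",I[...,::-1])
y=np.array([.3757,.9267,0]);x=np.array([.9267,-.3757,0])
p=.4585*x-.0635*y+[0,0,.186];print("pad px",proj(d,p,T))
todo([.4010,-.2311,.215],[.3757,.9267]);print(T0[:3,3],manip.get_state()["width"])
E
```

```text
clock: 19.95
position: [0.4317, -0.2173, 0.3405]
ee_rot: [-0.019, 0.191, 0.981, 0.027]
contact_force: [0.6, -0.9, -0.2]
width: -0.0001
gripper_force: 0.0
clock: 20.37
position: [0.398, -0.2272, 0.2807]
ee_rot: [-0.02, 0.192, 0.981, 0.028]
contact_force: [0.4, -0.1, 0.8]
width: 0.0004
gripper_force: 0.0
pad px [245.13609412 213.02167242]
shift [-0.0057 -0.0052  0.067 ] turn 0.001
[ 0.39801559 -0.22722681  0.28071401] -3.654313601297292e-05
```

```bash
echo '[{"sx":-0.0057,"sy":-0.0052,"sz":0.02},{"sz":0.025},{"sz":0.02},{},{}]' > path.dat && python3 steer.py path.dat
echo '[{"sz":0.002},{},{}]' > path.dat && python3 steer.py path.dat
echo '[{"sz":0.002},{},{}]' > path.dat && python3 steer.py path.dat
echo '[{"sz":0.002},{},{}]' > path.dat && python3 steer.py path.dat
echo '[{"sz":0.002},{},{}]' > path.dat && python3 steer.py path.dat
```

```text
clock: 20.83
position: [0.4019, -0.2317, 0.2179]
ee_rot: [-0.017, 0.191, 0.981, 0.026]
contact_force: [-0.4, 0.1, 0.3]
width: -0.0001
gripper_force: 0.0
clock: 21.08
position: [0.4019, -0.232, 0.2166]
ee_rot: [-0.016, 0.191, 0.981, 0.026]
contact_force: [-0.1, 0.1, 0.8]
width: -0.0
gripper_force: 0.0
clock: 21.33
position: [0.4009, -0.2314, 0.2134]
ee_rot: [-0.017, 0.192, 0.981, 0.026]
contact_force: [0.4, 0.5, 0.1]
width: -0.0
gripper_force: 0.0
clock: 21.58
position: [0.4011, -0.2314, 0.2113]
ee_rot: [-0.017, 0.192, 0.981, 0.026]
contact_force: [0.9, -1.1, 0.5]
width: -0.0003
gripper_force: 0.3
clock: 21.83
position: [0.4008, -0.2312, 0.2093]
ee_rot: [-0.018, 0.192, 0.981, 0.026]
contact_force: [-0.4, 0.4, 2.2]
width: 0.0002
gripper_force: 0.9
```

```bash
echo '[{"sz":0.004},{"sz":0.004},{"sz":0.004},{"sz":0.003},{}]' > path.dat && python3 steer.py path.dat
echo '[{"sz":0.002},{"sz":0.002},{},{}]' > path.dat && python3 steer.py path.dat
python3 - <<'E'
from h import *
s=np.mean([ (viewer.get_image("side"),manip.get_state()["contact_force"])[1] for _ in range(6)],0);print(s)
d=viewer.get_image("side");I=d["img"]
y=np.array([.3757,.9267,0]);x=np.array([.9267,-.3757,0])
# expected pad side/end (left-front edge, mid thickness) px in side view for angles
for th in(0,.13,.26,.39,.52):
    a=.26-th;P=lambda r,yy,h:(.6065-.07-r*np.cos(a)+h*np.sin(a)*1)*x+(.011-.075+yy)*y+[0,0,.160+r*np.sin(a)+h*np.cos(a)]
    print(th,[proj(d,P(r,.025,h),).round(1).tolist() for r in(62,98) for h in()]+[proj(d,P(r,yy,.006)).round(1).tolist() for r,yy in((.062,.025),(.098,.025),(.098,-.025))],"face z",P(.08,0,.006)[2].round(4))
hsv=cv2.cvtColor(I,cv2.COLOR_RGB2GRAY)
q=proj(d,.4585*x-.0635*y+[0,0,.166]).astype(int);print(q)
cv2.imwrite("pics/s5.png",I[...,::-1])
g=hsv[q[1]-14:q[1]+16,q[0]-18:q[0]+20];print("\n".join("%d "%(q[1]-14+i)+" ".join("%3d"%v for v in r) for i,r in enumerate(g)),q[0]-18)
E
```

```text
clock: 22.25
position: [0.3997, -0.2301, 0.1935]
ee_rot: [-0.018, 0.192, 0.981, 0.026]
contact_force: [-2.9, -0.2, 4.3]
width: 0.0003
gripper_force: 2.2
clock: 22.58
position: [0.3999, -0.23, 0.1903]
ee_rot: [-0.018, 0.192, 0.981, 0.026]
contact_force: [-2.9, -0.3, 6.5]
width: -0.0001
gripper_force: 2.7
[-3.23977264 -0.63774678  5.81582114]
0 [[321.7, 148.1], [331.1, 149.8], [343.5, 144.3]] face z 0.1864
0.13 [[322.1, 150.9], [331.6, 154.2], [343.9, 148.6]] face z 0.1763
0.26 [[322.2, 153.6], [331.6, 158.4], [343.9, 152.7]] face z 0.166
0.39 [[322.1, 156.1], [331.2, 162.4], [343.5, 156.7]] face z 0.1556
0.52 [[321.7, 158.5], [330.4, 166.1], [342.6, 160.3]] face z 0.1452
[332 152]
138  13  59  98 107 123 119 129 131 108  57  31  32  29  30  32  37  34  33  32  32  32  35  33  32  33  29  26 120 154 135 151 150 149 149 147 143 143 139
139  15  20  24  59  97 120 130 129 132 107  58  40  29  26  33  33  32  37  33  31  35  34  33  32  31  28  38 149 152 150 150 148 147 147 148 142 140 139
140  26  22  17  17  21 109 129 129 131 131 106  96  70  37  27  33  32  36  34  33  34  32  31  40
[... 3572 characters left out ...]
  88  87  91  92  94  93  96  92  91  91  93  94 100 102 101  98  96  96
164  80  97 107  98  58  81 124 119 121 121 119  93 101 103 101  96  95 102  94  89  86  89  90  92  92  95  94  88  88  93  96 100 102 100  99  99  97  99
165 107 100  53  44  77 109 123 119 121 123 114 100 104 101  98  94  94 103  89  86  89  92  92  92  94  95  90  87  89  95  99 102  99  97  98  98 100 104
166  71  46  82  73 104 115 124 120 120 123 114 104 102 100  94  93  92  91  85  88  91  94  93  92  94  90  88  89  91  96 101 102  98  96  98  98 106 107
167  98  72 108  60  65 109 122 119 120 125 112 102 100  98  94  93  92  86  86  90  91  92  93  92  91  87  88  92  95  99 101  99  99  96  99 104 108 108 314
```

```bash
python3 - <<'E'
from h import *
g=cv2.imread("pics/side0.png",0)
print("\n".join("%d "%i+" ".join("%3d"%v for v in g[i,318:348]) for i in range(140,160)))
E
```

```text
140  19 104 122 122 122 121 121 120 113  89  89  91  93  97 129 147 146 144 145 142 140 138 137 138 140 141 142 141 140 138
141   9 103 123 121 120 121 121 121 107  87  90  94  94  96 127 147 145 145 146 143 141 140 138 138 141 141 141 140 139 137
142   6 145 123 120 121 119 119 121 104  90  94  96  93  94 127 149 149 147 145 142 141 139 139 141 141 141 141 141 138 136
143  73 157 130 118 118 117 117 119  98  91  93  93  91  94 130 132 127 136 137 145 144 143 141 143 142 142 141 139 138 137
144 169 177 178 168 153 152 141 127 112  90  90  93  93  83 116  75  68  93  94 120 114 127 123 135 144 141 138 138 138 138
145 215 219 220 223 205 203 192 180 177 166 148  99  76  53  65  27  32  30  28  43  25  69  68  90 128 152 143 140 141 137
146 172 187 196 203 202 211 217 224 230 198 160  85  31  26  27  35  35  31  32  27  31  29  27  23  70 177 167 158 152 142
147 106 119 132 142 153 171 173 185 185 105  31  28  27  31  35  37  33  31  32  34  33  33  27  18  28 195 190 182 172 160
148 111 112 107 108 110 102  61  63  24  26  29  34  30  36  32  33  32  35  33  33  28  22  15  68 105 200 
[... 679 characters left out ...]
  44  45  45  44  80  94  94  94  92 104 104 136 139 156 158 158 140 122 118  92
155 101  92 109 117 116 117 121  68  43  44  44  47  49  46  49  79  93  95  96  94  94  92  92  91  90  92  92  94  93  94
156  47  36 102 118 115 115 122  69  42  43  44  46  45  45  46  51  71  80  92  98  98  95  98  94  97  97  98  96  97  97
157  75  79 121 120 116 114 123  67  41  44  46  46  46  46  47  48  45  50  70  81  83  81  85  92  92  88  88  86  80  94
158  99  73 119 116 116 114 125  77  43  45  45  45  46  47  50  47  47  46  44  44  44  47  58  70  69  61  57  75  66  88
159  61  75 118 117 116 116 124  88  69  67  42  43  46  49  47  47  46  47  45  42  43  41  42  43  43  42  66  87  88  91
```

The lever is at about 0.24 rad, judged from both pixel shift and height. Another 1.5 mm brings it to half travel, then I hold.

```bash
echo '[{"sz":0.0015},{},{},{},{}]' > path.dat && python3 steer.py path.dat
python3 - <<'E'
from h import *
I=viewer.get_image("side")["img"];g=cv2.cvtColor(I,cv2.COLOR_RGB2GRAY);g0=cv2.imread("pics/side0.png",0)
# sub-pixel lower edge of pad front face per column: where brightness crosses upward
for a in (g,):print("\n".join("%d "%i+" ".join("%3d"%v for v in a[i,322:344]) for i in range(152,164)))
# shift of front face bottom edge on bright part
print(manip.get_state()["position"],manip.get_state()["contact_force"])
E
```

```text
clock: 23.35
position: [0.4, -0.23, 0.189]
ee_rot: [-0.018, 0.192, 0.981, 0.026]
contact_force: [-3.8, -0.2, 6.0]
width: -0.0002
gripper_force: 2.9
152 116 120 124 127 107  97  39  85  68  39  28  80 116  95  65 102  19  44 117 159 180 195
153 118 109 105 102  59  19  16  94  88  88  79 104 118  98  72  81  32  32  30  51 116 200
154 128  77  51  19  18  23  21  17  51  92  96 108 101  78  48  32  36  34  31  26  16 168
155 117  42  14  19  20  24  22  21  21  20  33  71  54  32  35  35  34  31  29  21  38 102
156 114  22  15  20  20  21  21  23  24  21  19  20  17  34  32  32  29  26  20  40  82 105
157 128  69  32  17  19  21  20  18  19  23  21  21  21  32  28  25  22  26  49  74 101  95
158 125 111  95  53  19  16  19  20  21  26  20  20  22  23  29  26  31  37  64  76  75  65
159 123 125 134  87  66  52  21  18  19  28  19  19  24  25  42  39  47  46  47  47  46  46
160 122 123 128  99 100  88  67  56  28  23  23  33  43  39  46  45  45  48  45  71  72  72
161 121 121 123 102 100  98 101  94  73  68  69  75  72  70  67  70  73  72  71  96  95  94
162 119 122 123  97  97  99 103 104  99  98  99  97  93  90  90  93  96  96  96  98  92  90
163 121 121 124  92  94 102 103 100  95  95  95  92  89  88  90  93  94  94  94  93  90  89
[ 0.39996478 -0.22997984  0.18905489] [-2.68949665 -1.05596559  6.18873861]
```

```bash
echo '[{},{},{},{},{}]' > path.dat && python3 steer.py path.dat >/dev/null
echo '[{},{},{},{},{}]' > path.dat && python3 steer.py path.dat >/dev/null
echo '[{},{},{},{},{}]' > path.dat && python3 steer.py path.dat
echo '[{},{},{},{},{}]' > path.dat && python3 steer.py path.dat >/dev/null
echo '[{},{},{},{},{}]' > path.dat && python3 steer.py path.dat >/dev/null
echo '[{},{},{},{},{}]' > path.dat && python3 steer.py path.dat >/dev/null
echo '[{},{},{},{},{}]' > path.dat && python3 steer.py path.dat
python3 -c "
from rig import manip, viewer
print(manip.sign_off())"
```

```text
clock: 24.65
position: [0.4, -0.2299, 0.189]
ee_rot: [-0.018, 0.192, 0.981, 0.026]
contact_force: [-3.4, -1.1, 5.9]
width: -0.0002
gripper_force: 2.9
clock: 26.32
position: [0.4, -0.23, 0.189]
ee_rot: [-0.018, 0.192, 0.981, 0.026]
contact_force: [-3.6, 0.2, 6.5]
width: -0.0
gripper_force: 2.9
the job is handed in; nothing more can be done
None
```

The lemon is in the feed well, the cover is shut at its stop, and I handed the job in at about 26 s with the closed fingertips pressing the run lever steadily at about half travel (0.255 rad, from the side view and tip height) for about 3 s.

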